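Lay the press plate on the board pile and close the sliding stop

ROBOT

A 7-joint arm with a two-finger parallel gripper is mounted at the origin on the work surface; the furniture and walls round the work are solid. World frame = base frame: x ahead of the robot, y to its left, z up, the work surface at z = 0. Lengths are in m, angles in degrees, forces in N, time in s.
With the tool pointing down it reaches from about 0.425 to 0.875 m from the base axis. Payload 4.7 kg.
Tool frame: the origin (TCP) lies at the centre of the arm's flange, where the gripper is bolted on; the fingertips stand 182 mm ahead of it and the grasp point (between the pads) lies 164 mm ahead of it; z points along the fingers, x is the direction in which the jaws open and shut, and the axes are right-handed (so a half turn about z gives the same grasp; the last joint's range is limited). The gripper opens to 87 mm and grips with 3 to 60 N. Pads are 19 mm wide; open, the fingers measure 117 mm over their backs; the gripper's body (75 mm by 190 mm) begins 51 mm behind the grasp point.
Start: joints at [70.881, 18.392, -4.016, 83.108, 1.295, 78.541, -3.26], TCP at [0.222, -0.611, 0.405] pointing down, gripper open.
Joint ranges: [-163.93, 163.93], [-17.29, 119.83], [-79.2, 71.16], [3.27, 140.29], [-89.18, 269.18], [5.43, 117.66], [-154.24, 154.24]. Speed limits (degrees/s): [147.25, 147.25, 180, 180, 180, 180, 180].

INTERFACE

Orientations are given as [roll, pitch, yaw] about the fixed x, y, z axes, in that order (R = Rz(yaw) Ry(pitch) Rx(roll)).
In Python, from cell import env gives the robot as it stands. The module is installed in compiled form; this text tells all that it offers.
- The arm moves only by the tool carry_out, never from a script. Its argument "increments" is a list of rows, each a list of 5 numbers: the shift along the world's x, y, z in m, then the turn about the world's z in degrees, then the gripper's target within -1 to 1 (shut at 1, half-way at 0, fully open at -1). In form: [[dx, dy, dz, spin, jaw], ...]. A call has 1 to 20 rows; each row is the pose to reach, as a shift and turn from the pose commanded when the call began; what a row does not reach only later rows make up. A row lasts 1/10 s, in which the tool goes at most 50 mm and 8.59 degrees, less where a joint would pass 70% of its speed; a pose out of reach is approached as far as the arm can. A call with a gripper value outside its range is refused whole. The fingers move at their own pace and stop on an object; "grip_force" is the grip in N (left out, the last holds). Time passes only in rows, so rows that repeat a pose let the fingers close. It gives the time, the measured TCP pose, the force and the opening at its end, in the units of the state.
- env.get_obs(): the state, without advancing time (a new reading comes with each control period).
- env.read_camera(name): name is "scene" or "top" or "wrist"; returns (picture, depth): 480x640x3 uint8, red, green, blue; 480x640 float32, m along the optical axis (not along the pixel's ray), 0 where there is no reading.
- env.get_calibration(name): a dict with "K" (3x3 intrinsics, pixels), "camera_from_world" (4x4, takes a point from world to camera coordinates); the wrist camera has in their place "T_tool_cam" (4x4, takes a point from camera to tool coordinates, whose origin is the TCP and whose axes are the tool frame's). Camera axes: x right, y down, z forward; pixel columns grow to the right and rows downward; lengths in m; the calibration is good to about 2 mm. A picture is of the moment at which its call begins: read the wrist's pose just before it. get_calibration takes no time and is no camera call.
- env.sign_off(): hands the job in, once; it reports no verdict.
The state is a dict: "time_s": time; "qpos": joint angles; "joint_velocities": joint speeds; "effort": joint torques, N m; "tool_pos": TCP position; "tool_rot": TCP orientation; "force": force on the tool from outside, world axes, zero at the start; "wrist_torque": the same for the moment, N m; "grip_width": finger opening in m.
Only numpy, scipy, OpenCV 4.12 (cv2) and the standard library are available. Lean on these libraries where they do the work, as an engineer would, in place of code of your own. Each camera call takes 0.05 s, during which the arm holds its last target.

TASK

Take the press plate by its handle from the sloping rest and lower it gently and level onto the pile of boards in the stacking jig, between the two stops; do not let go before you feel it resting on the pile, whose height you are not told. Then slide the jig's movable stop in until it has pushed the plate snugly against the fixed stop, let go of everything and leave the gearbox, the tape roll and the pulley alone.

Things in the scene. Friction and masses are not known exactly. Their poses are not given: they have to be found in the camera images.
- plate_grip (a point): Centre of the press plate's handle: a dark bridge above the plate's middle, its bar 16 mm wide (x), 90 mm long (y), 18 mm high (z), on two posts 38 mm either side along y. This point is 45 mm above the plate's underside; 28 mm are free between bar and plate. Axes as for plate.
- plate: The press plate, loose, 0.35 to 0.7 kg, plain metal, 130 (x) x 150 (y) x 8 mm (z); origin at the centre of its underside, z its normal towards the handle. At the start it lies on the sloping rest: its z leans 30 degrees from vertical towards the rest's low edge, roughly to the robot's right (world -y), and its x points up the slope.
- rest: Fixed sloping rest of plain sheet steel, 150 x 156 mm in plan, 95 mm high; origin at the centre of its foot. Its board slopes 30 degrees, low towards its own -x (about world -y, the robot's right), and carries the press plate; a lip 10 mm high along the low edge holds it. Nothing stands at its sides. Rest and jig swap places from run to run.
- jig: Fixed stacking jig; origin on the table, z up, y along its length, about away from the robot (world +x), x about to the robot's right. Base 150 mm (x) by 310 mm (y from -205 to +105), 10 mm high. The plate goes on the pile with its 150 mm and its handle bar along the jig's y (either way round), centred at x = 0. Against the fixed stop its centre is at y = +10 mm.
- jig_seat (a point): Centre of the foot of the pile, on the jig's base 10 mm above the table (jig x = 0, y = +11 mm); jig axes. The pile of plywood boards is 126 mm (x) by 146 mm (y). Its top is somewhere from 37 to 85 mm above the table, different each run and not given. It bears the plate firmly and does not shift.
- jig_stop (a point): Centre of the fixed stop's inner face (jig y = +85 mm), 60 mm above the table; jig axes. The stop is an upright wall, 110 mm wide (x), 12 mm thick, its top 110 mm above the table. The plate is to end against this face.
- fence (a joint): Travel of the movable stop in m: 0 fully open, growing towards the fixed stop (jig +y), end 0.068; starts between 0 and 0.02. Its wall (110 mm wide, top 111 mm above the table) has its face at jig y = -130 mm + this. With the plate snug between the stops it reads 0.065. Friction about 2.5 N, it stays where left; pushing the plate over the pile adds 2 to 6 N.
- fence_grip (a point): Handle of the movable stop: a black upright square post 24 x 24 mm, its top 18 mm above this point (110 mm above the table), free for 60 mm below it. It stands 50 mm behind the wall, on the side away from the pile; two webs 31 to 39 mm to either side in x end 7 mm below this point and 16 mm nearer the wall. Jig axes.
- gear_block: Grey gearbox, 99 x 210 x 83 mm, to be left alone; origin at the centre of its underside.
- masking_tape: Roll of masking tape lying flat, 112 mm across, 30 mm high, to be left alone; origin at the centre of its underside.
- pulley: Grey-brown V-belt pulley lying flat, 68 mm across, 24 mm high, to be left alone; origin at the centre of its underside.
Things that resemble listed ones, but are neither listed nor needed, are in the scene too. Leave any pink look-alike of the plate alone.

How it is judged:
By the outcome, as a careful person would: the job done as asked, in the order asked, and still so for the second after the job is handed in, with the robot touching nothing.
It also fails if it takes over 58 s, if anything falls off the work surface, if the arm or the gripper's body presses on something with over 40 N, if the wrist force passes 120 N, or if a joint passes its speed limit or range.

## Working session

There is one attempt and no reset: what is moved stays moved. The work goes in short steps, Python scripts to look and compute and a tool call to move; the robot and the scene stay as the last step left them, time stands still between calls to the robot, and variables do not carry over. Pictures are saved under pics/ and viewed, and the job is handed in when it is done.

Besides the shell and the picture viewer there is one more tool, called as name(argument=value, ...), one argument or row to a line, values as JSON. carry_out: Moves the arm, as the interface text tells. Its arguments: {"type":"object","properties":{"increments":{"type":"array"},"grip_force":{"type":"number"}},"required":["increments"]}

```bash
mkdir -p pics; cat > h.py <<'E'
import numpy as np, cv2
from cell import env
def snap(n,f):
    p,d=env.read_camera(n); cv2.imwrite(f'pics/{f}.png',p[:,:,::-1]); np.save(f'pics/{f}.npy',d); return p,d
def pts(n,d):
    c=env.get_calibration(n);K=c['K'];T=np.linalg.inv(c['camera_from_world'])
    v,u=np.mgrid[:480,:640];
    P=np.stack([(u-K[0,2])/K[0,0]*d,(v-K[1,2])/K[1,1]*d,d,np.ones_like(d)],-1)
    return (P@T.T)[...,:3]
E
python3 - <<'E'
from h import *
print(env.get_obs())
for n in('scene','top'):
    snap(n,n+'0'); c=env.get_calibration(n); print(n,c)
print(env.get_calibration('wrist'))
E
```

```text
{'time_s': 0.0, 'qpos': array([70.88144268, 18.43931334, -4.01580762, 83.17622522,  1.2941202 ,
       78.54140418, -3.26183611]), 'joint_velocities': array([ 0.1508005 , -0.01080404,  0.01067469, -0.01480208, -0.09672347,
       -0.00631106,  0.01291902]), 'effort': array([ 2.74385802e-04, -4.91296721e+01, -4.04117480e-01, -3.12534714e+01,
       -6.39734580e-02,  4.39442054e-02,  1.78533965e-04]), 'tool_pos': array([ 0.2214296 , -0.61089277,  0.40364674]), 'tool_rot': array([ 1.79995080e+02,  1.11743640e-01, -7.00734182e+01]), 'force': array([ 0.2683004 ,  0.14865648, -0.41017658]), 'wrist_torque': array([-0.00433605, -0.00988623,  0.02265394]), 'grip_width': 0.08709926346146916}
scene {'K': array([[564.44682859,   0.        , 318.54324877],
       [  0.        , 564.44682859, 242.73107812],
       [  0.        ,   0.        ,   1.        ]]), 'camera_from_world': array([[ 0.77630444, -0.630186  , -0.01473149, -0.55846715],
       [-0.37678109, -0.44515439, -0.81232603,  0.23086796],
       [ 0.50535871,  0.63616286, -0.58301749,  1.48454074],
       [ 0.        ,  0.        ,  0. 
[... 273 characters left out ...]
      [-0.99087513, -0.01426825, -0.13402575,  0.60451953],
       [ 0.13418108, -0.01054628, -0.99090071,  1.24833263],
       [ 0.        ,  0.        ,  0.        ,  1.        ]])}
{'K': array([[349.58452636,   0.        , 318.18886104],
       [  0.        , 349.58452636, 236.22652658],
       [  0.        ,   0.        ,   1.        ]]), 'T_tool_cam': array([[ 9.99999194e-01, -9.70235402e-04, -8.19155508e-04,
         4.45876727e-04],
       [ 1.16834021e-03,  9.55714847e-01,  2.94291974e-01,
        -8.06302751e-02],
       [ 4.97346589e-04, -2.94292694e-01,  9.55715210e-01,
         2.07688023e-02],
       [ 0.00000000e+00,  0.00000000e+00,  0.00000000e+00,
         1.00000000e+00]])}
```

View pics/scene0.png

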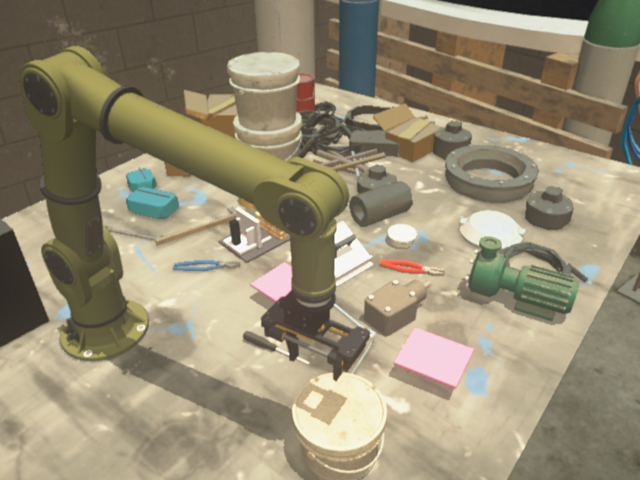

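View pics/top0.png

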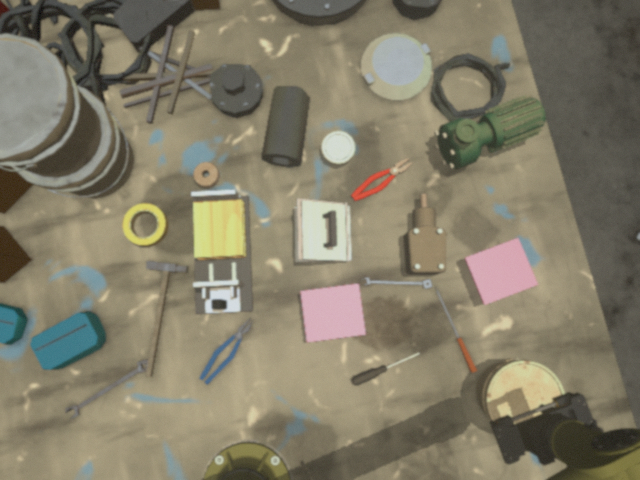

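Top view:
- Jig with yellow pile at (218,230), fence post at (219,304), fixed stop at (218,193).
- Rest with the white plate at (322,230), dark handle at (330,229).
- Look-alikes of the plate: pink sheets at (333,313) and (500,270), to avoid.
- The brown block at (427,248), roll at (145,224) and disc at (206,174) are not to be touched.

My choice is the plate with the dark bridge at (330,229). I check it in a close crop.

```bash
python3 - <<'E'
from h import *
p=cv2.imread('pics/top0.png'); d=np.load('pics/top0.npy'); P=pts('top',d)
c=p[170:330,180:370]; cv2.imwrite('pics/crop0.png',cv2.resize(c,None,fx=4,fy=3.7,interpolation=cv2.INTER_CUBIC)[:600,:800])
for uv in [(330,215),(330,229),(330,243),(305,205),(305,255),(345,205),(345,255),(218,193),(200,205),(240,205),(200,250),(240,250),(219,304),(218,285),(215,282),(230,190),(205,310),(245,305)]:
    print(uv,P[uv[1],uv[0]].round(4))
E
```

```text
(330, 215) [ 0.6807 -0.1987  0.1027]
(330, 229) [ 0.6455 -0.1991  0.1009]
(330, 243) [ 0.6103 -0.1995  0.1012]
(305, 205) [ 0.7093 -0.1355  0.0843]
(305, 255) [ 0.5811 -0.1377  0.0871]
(345, 205) [ 0.7222 -0.24    0.0336]
(345, 255) [ 0.5891 -0.2409  0.0327]
(218, 193) [0.7296 0.0799 0.1144]
(200, 205) [0.7114 0.1371 0.0557]
(240, 205) [0.7127 0.0335 0.0572]
(200, 250) [0.5938 0.1315 0.057 ]
(240, 250) [0.5953 0.0295 0.0568]
(219, 304) [0.4563 0.0671 0.1108]
(218, 285) [0.502  0.0714 0.1107]
(215, 282) [0.5094 0.0795 0.108 ]
(230, 190) [0.7385 0.0511 0.1112]
(205, 310) [0.442  0.1186 0.0273]
(245, 305) [0.4564 0.0185 0.0112]
```

View pics/crop0.png

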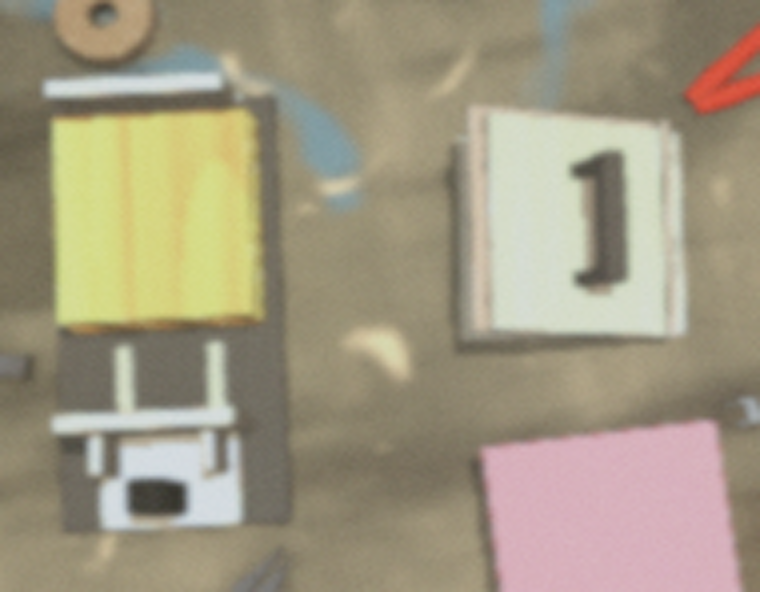

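The crop shows the white plate on the rest with its dark bridge handle, so the choice is confirmed. Next I measure the angles and centres.

```bash
python3 - <<'E'
from h import *
p=cv2.imread('pics/top0.png'); d=np.load('pics/top0.npy'); P=pts('top',d)
hsv=cv2.cvtColor(p,cv2.COLOR_BGR2HSV)
def rep(name,m,sl):
    mm=np.zeros(m.shape,np.uint8); mm[sl]=m[sl].astype(np.uint8)
    n,l,s,c=cv2.connectedComponentsWithStats(mm); i=1+np.argmax(s[1:,4]); k=l==i
    q=P[k]; r=cv2.minAreaRect((q[:,:2]*1000).astype(np.float32))
    # principal
    xy=q[:,:2]-q[:,:2].mean(0); w,v=np.linalg.eigh(xy.T@xy); a=v[:,1]
    print(name,'n',k.sum(),'px',c[i].round(1),'rect',np.round(r[0],1),np.round(r[1],1),round(r[2],2),'mean',q.mean(0).round(4),'medz',np.median(q[:,2]).round(4),'pc',np.degrees(np.arctan2(a[1],a[0])).round(2))
    return k
z=P[...,2]; g=p.mean(2)
rep('bar',(z>.093)&(g<110),np.s_[200:260,312:345])
rep('pile',(hsv[...,1]>100)&(hsv[...,0]>18)&(hsv[...,0]<40)&(z>.045)&(z<.07),np.s_[190:270,185:255])
rep('fixed',(z>.1),np.s_[180:205,180:260])
rep('wall',(z>.1)&(g>120),np.s_[270:292,180:260])
rep('post',(z>.1)&(g<90),np.s_[292:320,190:250])
k=rep('plate',(hsv[...,1]<45)&(g>190)&(z>.03),np.s_[190:275,290:360])
q=P[k]; A=np.c_[q[:,:2],np.ones(len(q))]; co=np.linalg.lstsq(A,q[:,2],rcond=None)[0]
print('plate slope',np.degrees(np.arctan(np.hypot(co[0],co[1]))),'uphill dir',np.degrees(np.arctan2(co[1],co[0])))
E
```

```text
bar n 212 px [331.5 228.5] rect [ 560.4 -193.3] [ 26.  257.4] 83.74 mean [ 0.6445 -0.2024  0.1138] medz 0.1025 pc 176.91
pile n 1347 px [224.6 226.7] rect [653.5  72.5] [147.6  92.8] 3.85 mean [0.6556 0.0714 0.0561] medz 0.0561 pc 178.46
fixed n 244 px [212.8 193. ] rect [611.2 -35.7] [432.5  84.5] 47.45 mean [0.7293 0.0927 0.1147] medz 0.1101 pc 75.2
wall n 238 px [215.6 283.1] rect [485.4 -19.7] [308.4  38.2] 77.71 mean [0.5059 0.0755 0.1205] medz 0.1106 pc 86.69
post n 73 px [217.  304.1] rect [456.2  73. ] [19.3 19.2] 1.38 mean [0.4561 0.0723 0.1093] medz 0.1095 pc -153.21
plate n 1932 px [321.3 230.6] rect [ 580.2 -188.7] [291.9 117. ] 0.95 mean [ 0.6461 -0.1784  0.0727] medz 0.0706 pc -178.54
plate slope 42.082382503986146 uphill dir 133.92767384976975
```

```bash
cat >> h.py <<'E'
def cast(n,uv,z):
    c=env.get_calibration(n);T=np.linalg.inv(c['camera_from_world']);uv=np.atleast_2d(np.asarray(uv,float))
    r=np.c_[uv,np.ones(len(uv))]@np.linalg.inv(c['K']).T@T[:3,:3].T
    o=T[:3,3]; return o+r*((z-o[2])/r[:,2])[:,None]
E
python3 - <<'E'
from h import *
p=cv2.imread('pics/top0.png'); d=np.load('pics/top0.npy'); P=pts('top',d); z=P[...,2]; g=p.mean(2)
hsv=cv2.cvtColor(p,cv2.COLOR_BGR2HSV)
def rep(name,m,sl,h):
    mm=np.zeros(m.shape,np.uint8); mm[sl]=m[sl].astype(np.uint8)
    n,l,s,c=cv2.connectedComponentsWithStats(mm); i=1+np.argmax(s[1:,4]); v,u=np.nonzero(l==i)
    uv=np.concatenate([np.c_[u+a,v+b] for a in(-.5,.5) for b in(-.5,.5)])
    q=cast('top',uv,h)[:,:2]*1000; r=cv2.minAreaRect(q.astype(np.float32))
    print(name,len(u),(u.min(),u.max(),v.min(),v.max()),np.round(r[0],1),np.round(r[1],1),round(r[2],2),'mean',q.mean(0).round(1),'medz',np.median(z[v,u]).round(4))
rep('bar',(g<110),np.s_[205:255,323:345],.101)
rep('pile',(hsv[...,1]>90)&(hsv[...,0]>15)&(hsv[...,0]<40),np.s_[190:270,185:255],.056)
rep('fixed',(g>150)&(hsv[...,1]<60),np.s_[180:198,180:240],.110)
rep('wall',(g>150)&(hsv[...,1]<60),np.s_[279:287,180:260],.111)
rep('post',(g<70),np.s_[292:320,190:250],.110)
rep('base',(g<125)&(z<.03),np.s_[185:320,190:256],.010)
rep('plate',(g>175)&(hsv[...,1]<50),np.s_[190:275,290:360],.07)
# plate plane, robust
sub=P[208:255,300:322].reshape(-1,3); k=np.ones(len(sub),bool)
for _ in range(5):
    co=np.linalg.lstsq(np.c_[sub[k,:2],np.ones(k.sum())],sub[k,2],rcond=None)[0]; e=sub[:,2]-np.c_[sub[:,:2],np.ones(len(sub))]@co; k=abs(e)<2.5*np.median(abs(e))
print(np.degrees(np.arctan(np.hypot(*co[:2]))),np.degrees(np.arctan2(co[1],co[0])),co)
E
```

```text
bar 245 (np.int64(324), np.int64(335), np.int64(212), np.int64(246)) [ 645.7 -197.9] [88.4 29.8] 0.7 mean [ 645.9 -201.1] medz 0.1018
pile 2723 (np.int64(194), np.int64(245), np.int64(199), np.int64(259)) [650.1  83.4] [156.6 131.4] 4.16 mean [650.8  80.3] medz 0.0559
fixed 286 (np.int64(191), np.int64(239), np.int64(184), np.int64(195)) [736.4  88.6] [ 26.8 122.6] 6.78 mean [734.7  83.5] medz 0.1092
wall 267 (np.int64(192), np.int64(238), np.int64(279), np.int64(286)) [508.   78.7] [ 19.4 113.7] 0.78 mean [507.6  77.7] medz 0.1102
post 76 (np.int64(214), np.int64(224), np.int64(301), np.int64(307)) [456.3  67.3] [16.8 27. ] 0.75 mean [456.2  67.4] medz 0.1085
base 1974 (np.int64(190), np.int64(255), np.int64(196), np.int64(313)) [589.   83.1] [315.9 173.3] 2.77 mean [556.  56.] medz 0.0098
plate 2570 (np.int64(297), np.int64(351), np.int64(199), np.int64(260)) [ 650.  -184.4] [161.1 139.7] 1.12 mean [ 646.9 -180.6] medz 0.0689
29.107575522855505 92.26062189815894 [-0.02196167  0.55633274  0.17983243]
```

carry_out(
  increments=[
    [0, 0, 0.05, 0, 0.1],
    [0.04, 0.04, 0.06, -5, 0.1],
    [0.08, 0.08, 0.06, -10, 0.1],
    [0.12, 0.12, 0.06, -17.6, 0.1],
    [0.16, 0.16, 0.06, -17.6, 0.1],
    [0.2, 0.2, 0.06, -17.6, 0.1],
    [0.24, 0.24, 0.06, -17.6, 0.1],
    [0.28, 0.28, 0.06, -17.6, 0.1],
    [0.32, 0.32, 0.06, -17.6, 0.1],
    [0.36, 0.36, 0.06, -17.6, 0.1],
    [0.4, 0.4, 0.06, -17.6, 0.1],
    [0.424, 0.41, 0.05, -17.6, 0.1],
    [0.424, 0.41, 0.05, -17.6, 0.1],
    [0.424, 0.41, 0.05, -17.6, 0.1],
    [0.424, 0.41, 0.05, -17.6, 0.1],
  ],
)

```text
time_s: 1.6
tool_pos: [0.6461, -0.2, 0.4535]
tool_rot: [179.9, 0.0, -87.5]
force: [0.1, 0.2, 0.8]
grip_width: 0.0393
```

```bash
cat >> h.py <<'E'
from scipy.spatial.transform import Rotation as R
def wT():
    o=env.get_obs(); T=np.eye(4); T[:3,:3]=R.from_euler('xyz',o['tool_rot'],degrees=True).as_matrix(); T[:3,3]=o['tool_pos']
    return T@env.get_calibration('wrist')['T_tool_cam']
def wsnap(f):
    T=wT(); p,d=snap('wrist',f); np.save(f'pics/{f}_T.npy',T); return p,d,T
def wcast(uv,z,T):
    K=env.get_calibration('wrist')['K'];uv=np.atleast_2d(np.asarray(uv,float))
    r=np.c_[uv,np.ones(len(uv))]@np.linalg.inv(K).T@T[:3,:3].T
    return T[:3,3]+r*((z-T[2,3])/r[:,2])[:,None]
def wproj(X,T):
    K=env.get_calibration('wrist')['K']; q=(np.atleast_2d(X)-T[:3,3])@T[:3,:3]@K.T; return q[:,:2]/q[:,2:]
def wpts(d,T):
    K=env.get_calibration('wrist')['K']; v,u=np.mgrid[:480,:640]
    return np.stack([(u-K[0,2])/K[0,0]*d,(v-K[1,2])/K[1,1]*d,d],-1)@T[:3,:3].T+T[:3,3]
E
python3 - <<'E'
from h import *
wsnap('w1'); o=env.get_obs(); print(o['time_s'],o['tool_pos'],o['tool_rot'],o['grip_width'],o['force'],o['qpos'])
E
```

```text
1.65 [ 0.64527356 -0.20171921  0.45405107] [ 1.79899639e+02 -2.82186833e-02 -8.76906219e+01] 0.038691732960942526 [ 0.53814612 -0.66047428 -0.49463338] [ 30.39243398  22.09022765 -21.23084925  73.90168755   7.90136253
  85.51126525 -77.73079139]
```

View pics/w1.png

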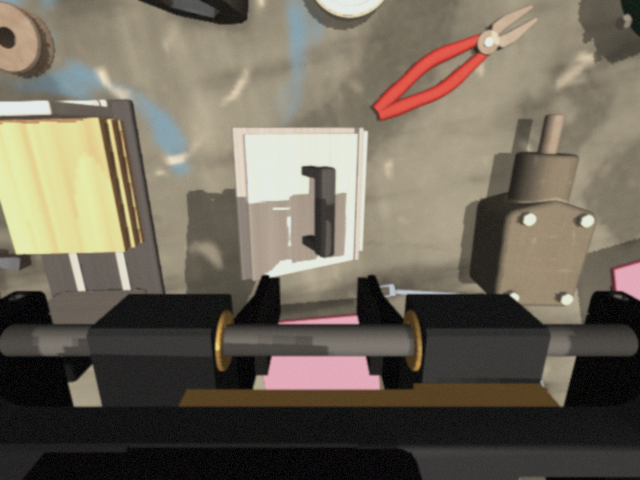

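```bash
python3 - <<'E'
from h import *
p=cv2.imread('pics/w1.png'); c=p[110:290,220:380]
c=np.clip(c.astype(float)*1.0,0,255); c=(255*(c/255)**.6).astype(np.uint8)
cv2.imwrite('pics/crop1.png',cv2.resize(c,None,fx=3.3,fy=3.3,interpolation=cv2.INTER_CUBIC))
d=np.load('pics/w1.npy');T=np.load('pics/w1_T.npy');P=wpts(d,T)
for uv in [(325,175),(325,195),(325,210),(325,230),(325,250),(318,210),(331,210)]: print(uv,P[uv[1],uv[0]].round(4))
sub=P[140:260,252:300].reshape(-1,3); k=np.ones(len(sub),bool)
for _ in range(6):
    co=np.linalg.lstsq(np.c_[sub[k,:2],np.ones(k.sum())],sub[k,2],rcond=None)[0]; e=sub[:,2]-np.c_[sub[:,:2],np.ones(len(sub))]@co; k=abs(e)<2.5*np.median(abs(e))
print(np.degrees(np.arctan(np.hypot(*co[:2]))),np.degrees(np.arctan2(co[1],co[0])),co)
E
```

```text
(325, 175) [ 0.6849 -0.2048  0.104 ]
(325, 195) [ 0.6659 -0.2057  0.1035]
(325, 210) [ 0.6513 -0.2064  0.103 ]
(325, 230) [ 0.631  -0.2074  0.1023]
(325, 250) [ 0.6102 -0.2084  0.1025]
(318, 210) [ 0.6499 -0.1997  0.0984]
(331, 210) [ 0.6507 -0.2124  0.0995]
29.965559489894783 92.23400614258738 [-0.02247439  0.57611088  0.18341862]
```

View pics/crop1.png

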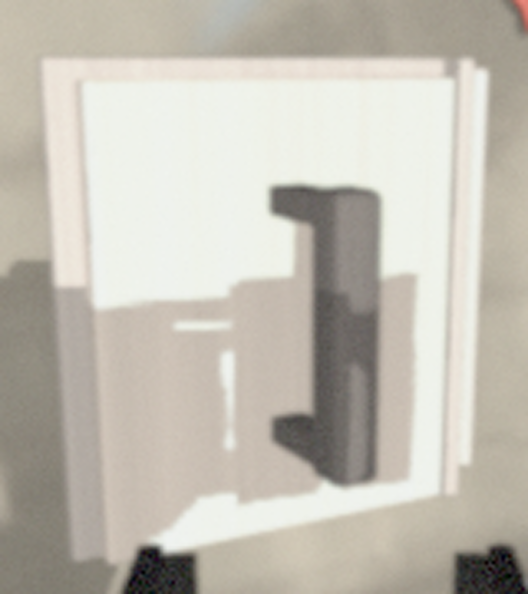

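```bash
python3 - <<'E'
from h import *
T=np.load('pics/w1_T.npy')
print(wcast([[327.3,168],[326,255.5],[319.4,211],[335,211]],.101,T).round(4))
# jig: pile corners top z .056 in w1
d=np.load('pics/w1.npy');P=wpts(d,T)
for uv in [(60,150),(60,230),(20,180),(90,180)]: print(P[uv[1],uv[0]].round(4))
E
```

```text
[[ 0.6911 -0.2067  0.101 ]
 [ 0.6039 -0.2098  0.101 ]
 [ 0.6496 -0.2011  0.101 ]
 [ 0.6502 -0.2162  0.101 ]]
[0.6929 0.0743 0.0539]
[0.6044 0.0897 0.0542]
[0.6597 0.1211 0.0563]
[0.6625 0.0474 0.0541]
```

carry_out(
  increments=[
    [0.001, -0.0025, -0.04, 0, 0.1],
    [0.001, -0.0025, -0.08, 0, 0.1],
    [0.001, -0.0025, -0.12, 0, 0.1],
    [0.001, -0.0025, -0.15, 0, 0.1],
    [0.001, -0.0025, -0.165, 0, 0.1],
    [0.001, -0.0025, -0.18, 0, 0.1],
    [0.001, -0.0025, -0.19, 0, 0.1],
    [0.001, -0.0025, -0.194, 0, 0.1],
    [0.001, -0.0025, -0.194, 0, 0.1],
  ],
)

```text
time_s: 2.55
tool_pos: [0.6467, -0.2037, 0.2612]
tool_rot: [-180.0, -0.0, -87.7]
force: [0.2, 0.2, -0.0]
grip_width: 0.0386
```

```bash
python3 - <<'E'
from h import *
wsnap('w2'); snap('scene','s2'); o=env.get_obs(); print(o['time_s'],o['tool_pos'],o['tool_rot'],o['grip_width'],o['force'])
a=cv2.imread('pics/w2.png')[150:450,170:490];b=cv2.imread('pics/s2.png')[180:330,230:390]
cv2.imwrite('pics/c2.png',np.hstack([cv2.resize(a,(400,375)),cv2.resize(b,(400,375))]))
E
```

```text
2.65 [ 0.64699855 -0.20360984  0.2619811 ] [-1.79900781e+02 -4.22067320e-02 -8.76653716e+01] 0.039045471350090885 [-0.87443566 -0.41755858 -0.42094767]
```

View pics/c2.png

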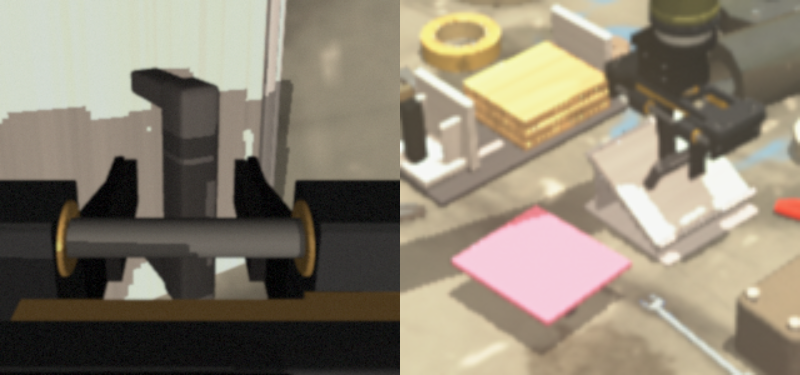

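The bar lies between the two fingers, centred (crop about (190,180)), with clearance. I close now.

carry_out(
  increments=[
    [0, 0, 0, 0, 1],
    [0, 0, 0, 0, 1],
    [0, 0, 0, 0, 1],
    [0, 0, 0, 0, 1],
    [0, 0, 0, 0, 1],
    [0, 0, 0, 0, 1],
    [0, 0, 0, 0, 1],
    [0, 0, 0, 0, 1],
  ],
  grip_force=20,
)

```text
time_s: 3.45
tool_pos: [0.6466, -0.2049, 0.2613]
tool_rot: [-179.9, -0.1, -87.7]
force: [1.4, -4.6, 0.8]
grip_width: 0.0213
```

carry_out(
  increments=[
    [0, 0, 0.004, 0, 1],
    [0, 0, 0.01, 0, 1],
    [0, 0, 0.018, 0, 1],
    [0, 0, 0.03, 0, 1],
    [0, 0, 0.045, 0, 1],
    [0, 0, 0.06, 0, 1],
    [0, 0, 0.075, 0, 1],
    [0, 0, 0.09, 0, 1],
    [0, 0, 0.1, 0, 1],
    [0, 0, 0.1, 0, 1],
    [0, 0, 0.1, 0, 1],
  ],
)

```text
time_s: 4.55
tool_pos: [0.6464, -0.2036, 0.3607]
tool_rot: [180.0, -0.0, -87.7]
force: [-0.7, 0.9, -4.8]
grip_width: 0.021
```

```bash
python3 - <<'E'
from h import *
wsnap('w3'); snap('scene','s3'); o=env.get_obs(); print(o['time_s'],o['tool_pos'],o['tool_rot'],o['grip_width'],o['force'],o['wrist_torque'])
a=cv2.imread('pics/w3.png')[100:450,130:530];b=cv2.imread('pics/s3.png')[180:330,230:390]
cv2.imwrite('pics/c3.png',np.hstack([cv2.resize(a,(400,375)),cv2.resize(b,(400,375))]))
E
```

```text
4.65 [ 0.64619746 -0.2035943   0.35960464] [ 1.79886637e+02  3.24700718e-02 -8.76723541e+01] 0.020904881785392206 [-0.25209106 -0.0153939  -4.07105091] [-0.03815844  0.0191286   0.00306976]
```

View pics/c3.png

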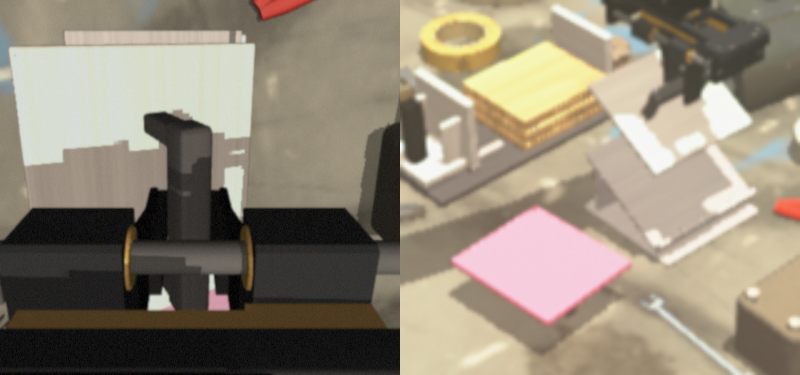

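Plate is lifted but still tilted about 20° in the pads (friction-held; c3 right at (670,110)). I lower slightly over the rest and ease the grip in steps so gravity can level it.

carry_out(
  increments=[
    [0, 0, -0.015, 0, 1],
    [0, 0, -0.03, 0, 1],
    [0, 0, -0.03, 0, 1],
    [0, 0, -0.03, 0, 1],
    [0, 0, -0.03, 0, 1],
  ],
  grip_force=12,
)

```text
time_s: 5.15
tool_pos: [0.6467, -0.2036, 0.3309]
tool_rot: [-180.0, 0.0, -87.7]
force: [-0.4, -0.2, -4.8]
grip_width: 0.0158
```

carry_out(
  increments=[
    [0, 0, 0, 0, 1],
    [0, 0, 0, 0, 1],
    [0, 0, 0, 0, 1],
    [0, 0, 0, 0, 1],
  ],
  grip_force=9,
)

```text
time_s: 5.55
tool_pos: [0.6466, -0.2036, 0.3311]
tool_rot: [-180.0, -0.0, -87.7]
force: [-0.6, -0.1, -4.5]
grip_width: 0.016
```

carry_out(
  increments=[
    [0, 0, 0, 0, 1],
    [0, 0, 0, 0, 1],
    [0, 0, 0, 0, 1],
    [0, 0, 0, 0, 1],
  ],
  grip_force=7,
)

```text
time_s: 5.95
tool_pos: [0.6465, -0.2036, 0.3307]
tool_rot: [180.0, -0.0, -87.7]
force: [0.1, -0.5, -5.2]
grip_width: 0.0161
```

Opening is now 16 mm, so the bar sits flat in the pads. I firm up the grip, lift and look.

carry_out(
  increments=[
    [0, 0, 0, 0, 1],
    [0, 0, 0, 0, 1],
    [0, 0, 0.02, 0, 1],
    [0, 0, 0.04, 0, 1],
    [0, 0, 0.06, 0, 1],
    [0, 0, 0.08, 0, 1],
    [0, 0, 0.08, 0, 1],
    [0, 0, 0.08, 0, 1],
  ],
  grip_force=30,
)

```text
time_s: 6.75
tool_pos: [0.6465, -0.2035, 0.4106]
tool_rot: [-180.0, -0.0, -87.7]
force: [-0.2, 0.7, -5.3]
grip_width: 0.0162
```

```bash
python3 - <<'E'
from h import *
wsnap('w4'); snap('scene','s4'); o=env.get_obs(); print(o['time_s'],o['tool_pos'],o['tool_rot'],o['grip_width'],o['force'],o['wrist_torque'])
a=cv2.imread('pics/w4.png')[100:450,130:530];b=cv2.imread('pics/s4.png')[150:300,230:390]
cv2.imwrite('pics/c4.png',np.hstack([cv2.resize(a,(400,375)),cv2.resize(b,(400,375))]))
d=np.load('pics/w4.npy');T=np.load('pics/w4_T.npy');P=wpts(d,T)
g=cv2.imread('pics/w4.png').mean(2)
m=(P[...,2]>.16)&(P[...,2]<.26)&(g>120); m[300:]=0
q=P[m]; print(len(q),np.median(q,0)); A=np.c_[q[:,:2],np.ones(len(q))];k=np.ones(len(q),bool)
for _ in range(5):
    co=np.linalg.lstsq(A[k],q[k,2],rcond=None)[0]; e=q[:,2]-A@co; k=abs(e)<.004
print(np.degrees(co[:2]),k.sum())
qq=q[k]; print(qq.min(0),qq.max(0))
E
```

```text
6.85 [ 0.64616121 -0.2035844   0.40896797] [ 1.79849850e+02  3.99234186e-02 -8.76687209e+01] 0.015965702950862252 [ 1.02758046 -0.24632098 -5.09784498] [-0.00724326 -0.02200361  0.01610246]
30859 [ 0.68510113 -0.20200644  0.19826431]
[-0.70987412 -0.00596166] 30833
[ 0.62754233 -0.26916165  0.19518283] [ 0.722956   -0.13639222  0.20094569]
```

View pics/c4.png

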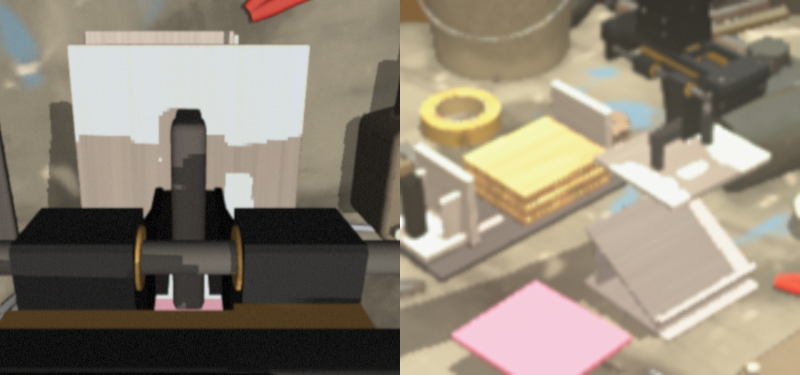

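carry_out(
  increments=[
    [0, 0.02, 0.01, 0, 1],
    [0, 0.05, 0.02, 0, 1],
    [0, 0.08, 0.03, 0, 1],
    [-0.02, 0.1, 0.03, 0, 1],
    [-0.02, 0.1, 0.03, 0, 1],
    [-0.02, 0.1, 0.03, 0, 1],
    [-0.02, 0.1, 0.03, 0, 1],
  ],
)

```text
time_s: 7.55
tool_pos: [0.6265, -0.1043, 0.4402]
tool_rot: [180.0, -0.0, -87.7]
force: [0.4, -0.2, -4.1]
grip_width: 0.0157
```

```bash
python3 - <<'E'
from h import *
wsnap('w5'); o=env.get_obs(); print(o['time_s'],o['tool_pos'],o['tool_rot'],o['grip_width'],o['force'])
E
```

```text
7.6 [ 0.62661059 -0.1046762   0.4402072 ] [ 1.79953423e+02 -2.42729025e-02 -8.77629795e+01] 0.015687760147997366 [-0.56380193 -0.20882525 -4.57574088]
```

View pics/w5.png

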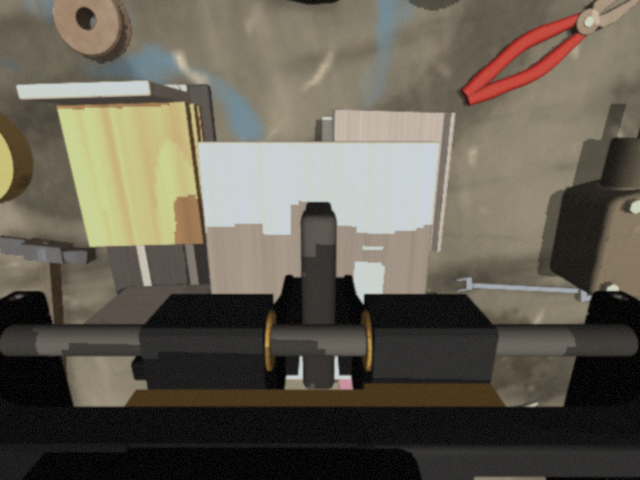

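```bash
python3 - <<'E'
from h import *
p=cv2.imread('pics/w5.png'); cv2.imwrite('pics/c5.png',cv2.resize(p[70:260,10:220],None,fx=3.1,fy=3.1,interpolation=cv2.INTER_CUBIC))
E
```

```text
(no output)
```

View pics/c5.png

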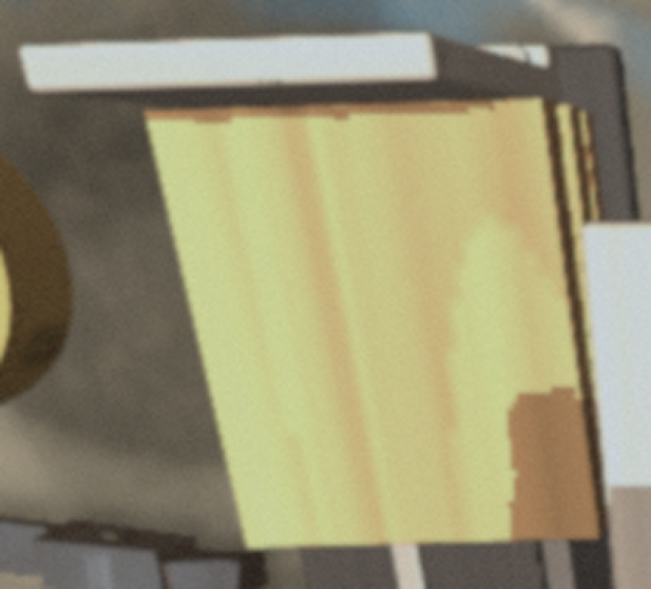

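```bash
python3 - <<'E'
from h import *
T=np.load('pics/w5_T.npy'); d=np.load('pics/w5.npy');P=wpts(d,T)
print('pile z',np.median(P[130:220,110:170,2]))
f=lambda L:np.array(L)/3.1+np.array([10,70])-.3
for z in(.053,.056):
    C=wcast(f([(146,111),(543,99),(246,550),(602,540)]),z,T)[:,:2]*1000
    tl,tr,bl,br=C; print(z,C.round(1).tolist(),'c',C.mean(0).round(1))
    for n,a,b in(('top',tr,tl),('bot',br,bl),('left',bl,tl),('right',br,tr)):
        v=b-a; print(n,np.linalg.norm(v).round(1),np.degrees(np.arctan2(v[1],v[0])).round(2))
S=wcast(f([(22,46),(432,34),(436,80),(32,91)]),.110,T)[:,:2]*1000
print(S.round(1).tolist()); v=S[3]-S[2]; print('stop len',np.linalg.norm(v),np.degrees(np.arctan2(v[1],v[0]))); v=S[0]-S[1];print(np.linalg.norm(v),np.degrees(np.arctan2(v[1],v[0])), 'inner mid',(S[2]+S[3])/2)
E
```

```text
pile z 0.05503143583744036
0.053 [[718.7, 155.9], [727.1, 29.8], [571.8, 147.0], [580.5, 19.7]] c [649.5  88.1]
top 126.3 93.82
bot 127.6 93.89
left 147.2 3.47
right 147.0 3.95
0.056 [[718.6, 153.8], [727.0, 28.7], [572.9, 144.9], [581.5, 18.7]] c [650.   86.5]
top 125.3 93.82
bot 126.5 93.89
left 146.0 3.47
right 145.8 3.95
[[731.9, 145.5], [738.9, 37.3], [727.7, 37.4], [720.8, 145.3]]
stop len 108.05110765065801 93.6525942854147
108.44738943331028 93.74335307380346 inner mid [724.23898832  91.33485852]
```

```bash
python3 - <<'E'
from h import *
f=lambda L:np.array(L)/[4,3.7]+np.array([180,170])-.4
C=cast('top',f([(52,120),(252,110),(58,325),(263,318)]),.0555)*1000; print(C.round(1).tolist(),C.mean(0).round(1))
C=cast('top',f([(44,82),(222,72),(222,88),(44,97)]),.110)*1000; print(C.round(1).tolist(),C.mean(0).round(1), C[2:].mean(0))
C=cast('top',f([(128,478),(186,478),(128,516),(186,514)]),.110)*1000; print(C.round(1).tolist(),C.mean(0).round(1))
C=cast('top',f([(52,416),(234,406)]),.111)*1000; print('wall',C.round(1).tolist(),C.mean(0).round(1))
E
```

```text
[[719.0, 156.7, 55.5], [728.2, 27.5, 55.5], [574.6, 146.0, 55.5], [581.3, 15.5, 55.5]] [650.8  86.4  55.5]
[[732.7, 148.9, 110.0], [741.4, 38.7, 110.0], [730.4, 38.3, 110.0], [722.4, 148.4, 110.0]] [731.7  93.6 110. ] [726.39924762  93.38659973 110.        ]
[[468.6, 85.6, 110.0], [469.1, 50.6, 110.0], [444.0, 84.6, 110.0], [445.7, 49.7, 110.0]] [456.8  67.6 110. ]
wall [[508.4, 133.1, 111.0], [516.4, 23.2, 111.0]] [512.4  78.1 111. ]
```

```bash
python3 - <<'E'
from h import *
T=np.load('pics/w5_T.npy'); p=cv2.imread('pics/w5.png').mean(2)
# far edge: for each column strongest gradient near v 143 ; side edges at rows
g=np.gradient(cv2.GaussianBlur(p,(3,3),0))
us=[u for u in range(240,300,4)]+[u for u in range(350,430,4)]
E=[(u,132+np.argmax(g[0][132:155,u])) for u in us]
print('edge v',[int(e[1]) for e in E])
L=[(190+np.argmax(g[1][v,190:215]),v) for v in range(150,165,4)]; Rr=[(425+np.argmin(g[1][v,425:450]),v) for v in range(150,165,4)]
print(L,Rr)
z=.4402-.211
c=wcast(E,z,T); k=np.polyfit(c[:,1],c[:,0],1); print('far x',np.median(c[:,0]),'yaw',-np.degrees(np.arctan(k[0])))
print('y',wcast(L,z,T)[:,1].mean(),wcast(Rr,z,T)[:,1].mean())
E
```

```text
edge v [142, 142, 142, 142, 142, 142, 142, 142, 142, 142, 142, 142, 142, 142, 142, 142, 143, 143, 143, 143, 143, 143, 143, 143, 143, 143, 143, 143, 142, 143, 143, 143, 143, 143, 143]
[(np.int64(195), 150), (np.int64(195), 154), (np.int64(196), 158), (np.int64(196), 162)] [(np.int64(440), 150), (np.int64(440), 154), (np.int64(439), 158), (np.int64(439), 162)]
far x 0.7007284001258577 yaw 1.8237621313880608
y -0.037051449749792 -0.1667114632013179
```

carry_out(
  increments=[
    [0.002, 0.02, 0, 0.5, 1],
    [0.005, 0.05, 0, 1, 1],
    [0.008, 0.08, 0, 1.5, 1],
    [0.011, 0.11, 0, 1.5, 1],
    [0.014, 0.14, 0, 1.5, 1],
    [0.016, 0.17, 0, 1.5, 1],
    [0.016, 0.1895, 0, 1.5, 1],
    [0.016, 0.1895, -0.02, 1.5, 1],
    [0.016, 0.1895, -0.05, 1.5, 1],
    [0.016, 0.1895, -0.08, 1.5, 1],
    [0.016, 0.1895, -0.11, 1.5, 1],
    [0.016, 0.1895, -0.13, 1.5, 1],
    [0.016, 0.1895, -0.14, 1.5, 1],
    [0.016, 0.1895, -0.14, 1.5, 1],
    [0.016, 0.1895, -0.14, 1.5, 1],
  ],
)

```text
time_s: 9.1
tool_pos: [0.6431, 0.086, 0.3018]
tool_rot: [-179.9, 0.0, -86.2]
force: [0.0, -0.3, -3.5]
grip_width: 0.0163
```

```bash
python3 - <<'E'
from h import *
wsnap('w6'); snap('scene','s6');snap('top','t6'); o=env.get_obs(); print(o['time_s'],o['tool_pos'],o['tool_rot'],o['grip_width'],o['force'])
a=cv2.imread('pics/w6.png')[60:330,130:530];b=cv2.imread('pics/s6.png')[170:290,190:330]
cv2.imwrite('pics/c6.png',np.hstack([cv2.resize(a,(400,375)),cv2.resize(b,(400,375))]))
E
```

```text
9.25 [0.64313499 0.08611317 0.30252575] [-1.79836751e+02  4.79758730e-03 -8.61810577e+01] 0.01565640997993346 [-0.41646615  0.23208235 -3.11420353]
```

View pics/c6.png

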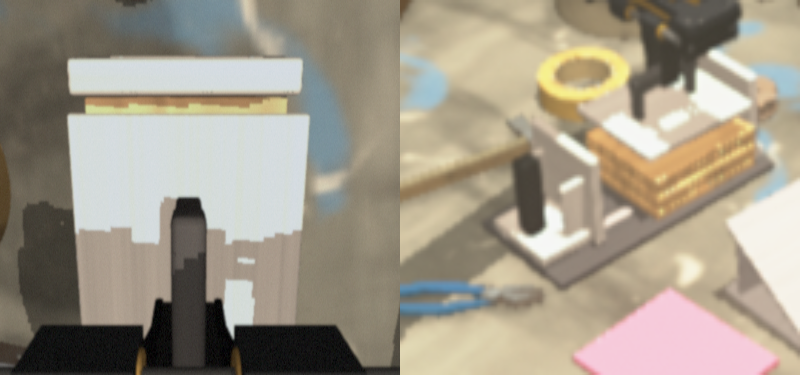

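The plate hangs level over the pile, with a gap to the fixed stop (crop (185,105)). I descend slowly and watch the force.

carry_out(
  increments=[
    [0, 0, -0.005, 0, 1],
    [0, 0, -0.01, 0, 1],
    [0, 0, -0.015, 0, 1],
    [0, 0, -0.019, 0, 1],
    [0, 0, -0.022, 0, 1],
    [0, 0, -0.022, 0, 1],
  ],
)

```text
time_s: 9.85
tool_pos: [0.6423, 0.0858, 0.278]
tool_rot: [179.9, -0.0, -86.2]
force: [0.4, 0.4, -5.1]
grip_width: 0.016
```

carry_out(
  increments=[
    [0, 0, -0.001, 0, 1],
    [0, 0, -0.002, 0, 1],
    [0, 0, -0.003, 0, 1],
    [0, 0, -0.003, 0, 1],
  ],
)

```text
time_s: 10.25
tool_pos: [0.6426, 0.086, 0.276]
tool_rot: [-180.0, -0.0, -86.2]
force: [-0.6, 0.3, -3.6]
grip_width: 0.016
```

carry_out(
  increments=[
    [0, 0, -0.0005, 0, 1],
    [0, 0, -0.001, 0, 1],
    [0, 0, -0.001, 0, 1],
  ],
)

```text
time_s: 10.55
tool_pos: [0.6425, 0.086, 0.2755]
tool_rot: [-180.0, -0.0, -86.2]
force: [-3.0, -1.1, 0.7]
grip_width: 0.0162
```

carry_out(
  increments=[
    [0, 0, -0.0005, 0, 1],
    [0, 0, -0.001, 0, 1],
    [0, 0, -0.001, 0, 1],
  ],
)

```text
time_s: 10.85
tool_pos: [0.6424, 0.0861, 0.2751]
tool_rot: [-180.0, -0.0, -86.2]
force: [-6.4, -0.9, 6.3]
grip_width: 0.0154
```

carry_out(
  increments=[
    [0, 0, -0.0005, 0, 1],
    [0, 0, -0.001, 0, 1],
    [0, 0, -0.001, 0, 1],
  ],
)

```text
time_s: 11.15
tool_pos: [0.6424, 0.0861, 0.275]
tool_rot: [-180.0, -0.0, -86.2]
force: [-7.4, -0.9, 11.2]
grip_width: 0.0156
```

Contact is felt (z force from -4 to +11 N). I ease off to a light touch, then open.

carry_out(
  increments=[
    [0, 0, 0.0005, 0, 1],
    [0, 0, 0.001, 0, 1],
    [0, 0, 0.0015, 0, 1],
    [0, 0, 0.0015, 0, 1],
  ],
  grip_force=10,
)

```text
time_s: 11.55
tool_pos: [0.6425, 0.086, 0.2751]
tool_rot: [-180.0, -0.0, -86.2]
force: [-4.7, -0.4, 6.8]
grip_width: 0.0159
```

```bash
python3 - <<'E'
from h import *
for _ in range(1):
    o=env.get_obs(); print(o['time_s'],o['tool_pos'],o['tool_rot'],o['grip_width'],o['force'],o['wrist_torque'])
snap('scene','s7'); o=env.get_obs(); print(o['force'])
cv2.imwrite('pics/c7.png',cv2.resize(cv2.imread('pics/s7.png')[170:290,190:330],(700,600),interpolation=cv2.INTER_CUBIC))
E
```

```text
11.55 [0.64248991 0.08603073 0.27506648] [-1.79995781e+02 -1.08417055e-02 -8.61695779e+01] 0.015876977721487516 [-4.74128183 -0.3848826   6.77538022] [-0.16395334  1.0621843   0.04098312]
[-5.07372748 -0.12239733  6.08139218]
```

View pics/c7.png

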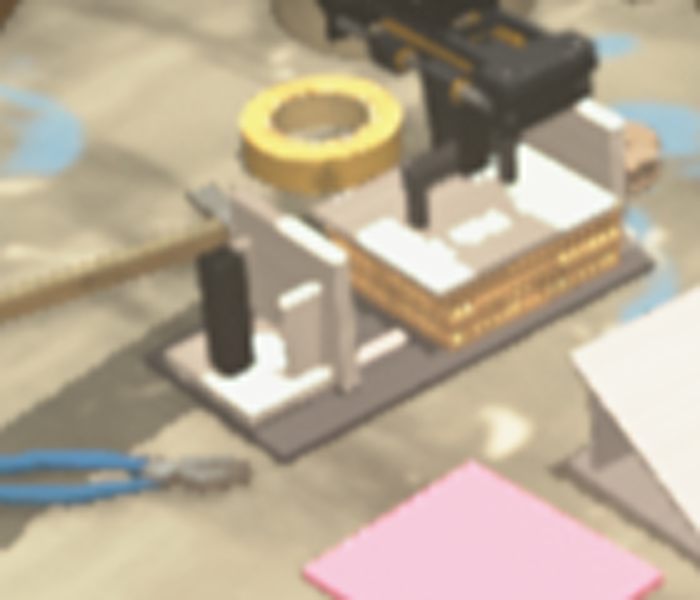

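The plate rests flat on the pile at crop (470,220). I release it and rise.

carry_out(
  increments=[
    [0, 0, 0.001, 0, 0.6],
    [0, 0, 0.001, 0, 0.3],
    [0, 0, 0.001, 0, 0.1],
    [0, 0, 0.001, 0, 0.1],
    [0, 0, 0.001, 0, 0.1],
    [0, 0, 0.001, 0, 0.1],
  ],
)

```text
time_s: 12.2
tool_pos: [0.6426, 0.0859, 0.2751]
tool_rot: [180.0, -0.0, -86.2]
force: [-0.3, -0.8, 1.0]
grip_width: 0.0384
```

carry_out(
  increments=[
    [0, 0, 0.01, 0, 0.1],
    [0, 0, 0.03, 0, 0.1],
    [0, 0, 0.06, 0, 0.1],
    [0, 0, 0.09, 0, 0.1],
    [0, 0, 0.13, 0, 0.1],
    [-0.04, 0, 0.16, 0, 0.1],
    [-0.08, 0, 0.18, 0, 0.1],
    [-0.1, -0.005, 0.18, 0, 0.1],
    [-0.12, -0.005, 0.18, 0, 0.1],
    [-0.12, -0.005, 0.18, 0, 0.1],
    [-0.12, -0.005, 0.18, 0, 0.1],
  ],
)

```text
time_s: 13.3
tool_pos: [0.5226, 0.081, 0.4562]
tool_rot: [-179.9, -0.0, -86.2]
force: [0.6, -0.0, 0.9]
grip_width: 0.0391
```

```bash
python3 - <<'E'
from h import *
wsnap('w8'); snap('top','t8'); o=env.get_obs(); print(o['time_s'],o['tool_pos'],o['tool_rot'],o['grip_width'],o['force'])
a=cv2.imread('pics/w8.png');b=cv2.imread('pics/t8.png')[170:330,150:290]
cv2.imwrite('pics/c8.png',np.hstack([cv2.resize(a,(460,345)),cv2.resize(b,(302,345))]))
E
```

```text
13.4 [0.52319308 0.08084101 0.45547662] [-1.79965534e+02  1.12615371e-02 -8.61757539e+01] 0.03895113960052093 [ 0.31141439  0.62408216 -0.39681312]
```

View pics/c8.png

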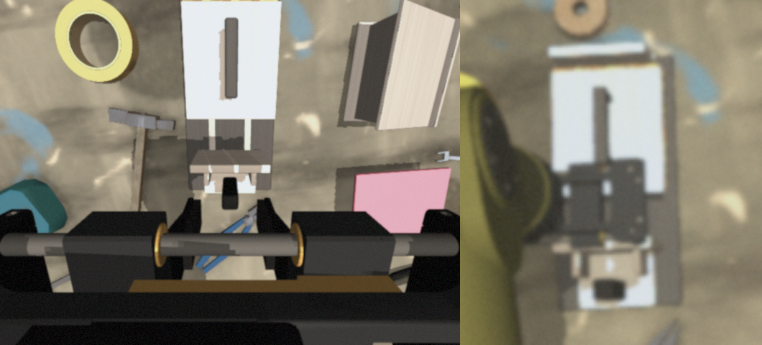

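```bash
python3 - <<'E'
from h import *
p=cv2.imread('pics/w8.png'); c=(255*(p[195:300,250:390]/255)**.6).astype(np.uint8); cv2.imwrite('pics/c9.png',cv2.resize(c,None,fx=5,fy=5,interpolation=cv2.INTER_CUBIC))
E
```

```text
(no output)
```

View pics/c9.png

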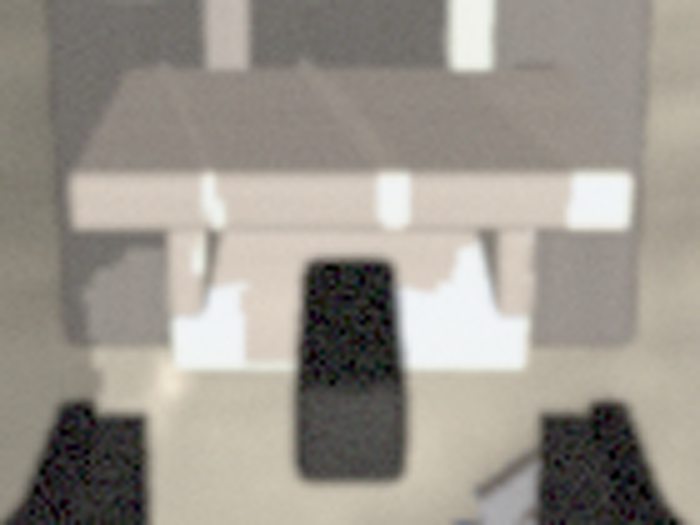

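```bash
python3 - <<'E'
from h import *
T=np.load('pics/w8_T.npy'); f=lambda L:np.array(L)/5+np.array([250,195])-.4
print('post',(wcast(f([(297,385),(405,385),(297,478),(405,478),(351,431)]),.110,T)*1000).round(1).tolist())
print('wall face',(wcast(f([(70,173),(632,173)]),.111,T)*1000).round(1).tolist())
print('plate edges', (wcast([(183*640/460,119*480/345),(274*640/460,118*480/345)],.064,T)*1000).round(1).tolist())
E
```

```text
post [[466.2, 86.0, 110.0], [467.6, 64.4, 110.0], [445.7, 84.8, 110.0], [447.1, 62.8, 110.0], [456.9, 74.5, 110.0]]
wall face [[507.8, 132.3, 111.0], [514.9, 24.0, 111.0]]
plate edges [[562.7, 149.8, 64.0], [572.8, 17.7, 64.0]]
```

carry_out(
  increments=[
    [-0.03, -0.004, -0.02, 0, 0.1],
    [-0.065, -0.007, -0.05, 0, 0.1],
    [-0.065, -0.007, -0.09, 0, 0.1],
    [-0.065, -0.007, -0.12, 0, 0.1],
    [-0.065, -0.007, -0.14, 0, 0.1],
    [-0.065, -0.007, -0.155, 0, 0.1],
    [-0.065, -0.007, -0.17, 0, 0.1],
    [-0.065, -0.007, -0.182, 0, 0.1],
    [-0.065, -0.007, -0.1935, 0, 0.1],
    [-0.065, -0.007, -0.1935, 0, 0.1],
    [-0.065, -0.007, -0.1935, 0, 0.1],
  ],
)

```text
time_s: 14.5
tool_pos: [0.4578, 0.074, 0.2618]
tool_rot: [180.0, 0.0, -86.2]
force: [0.5, 0.9, -0.1]
grip_width: 0.0394
```

```bash
python3 - <<'E'
from h import *
wsnap('w10'); snap('scene','s10'); o=env.get_obs(); print(o['time_s'],o['tool_pos'],o['tool_rot'],o['grip_width'],o['force'],o['qpos'])
a=cv2.imread('pics/w10.png')[100:400,120:520];b=cv2.imread('pics/s10.png')[170:290,190:330]
cv2.imwrite('pics/c10.png',np.hstack([cv2.resize(a,(400,345)),cv2.resize(b,(400,345))]))
E
```

```text
14.6 [0.4579796  0.07402506 0.26247244] [-1.79926161e+02 -3.66743984e-03 -8.61709097e+01] 0.039057196282573 [-0.8489263   0.84707371  0.30410683] [  17.56730008    4.58641185  -30.85906672  117.36923306    2.77115172
   58.64891449 -100.8214436 ]
```

View pics/c10.png

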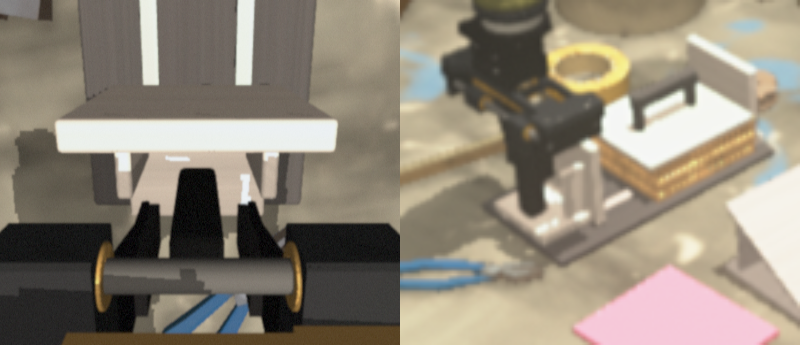

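The post sits centred between the fingers (crop (198,210)). I close on it.

carry_out(
  increments=[
    [0, 0, 0, 0, 1],
    [0, 0, 0, 0, 1],
    [0, 0, 0, 0, 1],
    [0, 0, 0, 0, 1],
    [0, 0, 0, 0, 1],
    [0, 0, 0, 0, 1],
  ],
  grip_force=30,
)

```text
time_s: 15.2
tool_pos: [0.4576, 0.0747, 0.2622]
tool_rot: [-180.0, 0.1, -86.1]
force: [-1.5, 4.4, 3.6]
grip_width: 0.0237
```

carry_out(
  increments=[
    [0.002, 0.0001, 0, 0, 1],
    [0.005, 0.0003, 0, 0, 1],
    [0.01, 0.0007, 0, 0, 1],
    [0.015, 0.001, 0, 0, 1],
    [0.02, 0.0013, 0, 0, 1],
    [0.025, 0.0017, 0, 0, 1],
    [0.03, 0.002, 0, 0, 1],
    [0.035, 0.0023, 0, 0, 1],
    [0.04, 0.0027, 0, 0, 1],
    [0.045, 0.003, 0, 0, 1],
    [0.045, 0.003, 0, 0, 1],
  ],
)

```text
time_s: 16.3
tool_pos: [0.5031, 0.0777, 0.2622]
tool_rot: [-179.9, 0.1, -86.1]
force: [0.1, 4.5, 3.1]
grip_width: 0.0236
```

carry_out(
  increments=[
    [0.002, 0.0001, 0, 0, 1],
    [0.004, 0.0003, 0, 0, 1],
    [0.006, 0.0004, 0, 0, 1],
    [0.008, 0.0005, 0, 0, 1],
    [0.01, 0.0007, 0, 0, 1],
  ],
)

```text
time_s: 16.8
tool_pos: [0.5123, 0.0785, 0.2622]
tool_rot: [180.0, 0.0, -86.1]
force: [-3.0, 5.3, 5.6]
grip_width: 0.024
```

carry_out(
  increments=[
    [0.001, 0.0001, 0, 0, 1],
    [0.002, 0.0001, 0, 0, 1],
    [0.003, 0.0002, 0, 0, 1],
    [0.004, 0.0003, 0, 0, 1],
  ],
)

```text
time_s: 17.2
tool_pos: [0.5155, 0.0787, 0.2622]
tool_rot: [179.8, 0.0, -86.1]
force: [-7.1, 4.0, 9.8]
grip_width: 0.0239
```

carry_out(
  increments=[
    [0.001, 0.0001, 0, 0, 1],
    [0.002, 0.0001, 0, 0, 1],
    [0.002, 0.0001, 0, 0, 1],
  ],
)

```text
time_s: 17.5
tool_pos: [0.5176, 0.0789, 0.2622]
tool_rot: [179.8, 0.0, -86.1]
force: [-7.1, 4.4, 8.9]
grip_width: 0.024
```

carry_out(
  increments=[
    [0.001, 0.0001, 0, 0, 1],
    [0.002, 0.0001, 0, 0, 1],
    [0.002, 0.0001, 0, 0, 1],
  ],
)

```text
time_s: 17.8
tool_pos: [0.5197, 0.079, 0.2622]
tool_rot: [179.9, 0.0, -86.1]
force: [-5.1, 5.6, 8.8]
grip_width: 0.024
```

carry_out(
  increments=[
    [0.001, 0.0001, 0, 0, 1],
    [0.001, 0.0001, 0, 0, 1],
  ],
)

```text
time_s: 18.0
tool_pos: [0.5207, 0.0791, 0.2622]
tool_rot: [179.9, 0.0, -86.1]
force: [-5.4, 3.7, 8.0]
grip_width: 0.0238
```

carry_out(
  increments=[
    [0.001, 0.0001, 0, 0, 1],
    [0.001, 0.0001, 0, 0, 1],
  ],
)

```text
time_s: 18.2
tool_pos: [0.5216, 0.0792, 0.2622]
tool_rot: [179.9, 0.0, -86.1]
force: [-6.7, 4.2, 8.3]
grip_width: 0.0238
```

carry_out(
  increments=[
    [0.001, 0.0001, 0, 0, 1],
    [0.001, 0.0001, 0, 0, 1],
  ],
)

```text
time_s: 18.4
tool_pos: [0.5221, 0.0792, 0.2622]
tool_rot: [179.7, 0.0, -86.1]
force: [-9.7, 3.9, 11.8]
grip_width: 0.0239
```

carry_out(
  increments=[
    [0.001, 0.0001, 0, 0, 1],
    [0.001, 0.0001, 0, 0, 1],
  ],
)

```text
time_s: 18.6
tool_pos: [0.5224, 0.0794, 0.2622]
tool_rot: [179.6, -0.0, -86.1]
force: [-11.8, 2.8, 14.8]
grip_width: 0.0239
```

carry_out(
  increments=[
    [0.001, 0.0001, 0, 0, 1],
    [0.001, 0.0001, 0, 0, 1],
  ],
)

```text
time_s: 18.8
tool_pos: [0.5229, 0.0794, 0.2621]
tool_rot: [179.5, -0.0, -86.1]
force: [-14.3, 2.9, 16.2]
grip_width: 0.0237
```

carry_out(
  increments=[
    [0.001, 0.0001, 0, 0, 1],
    [0.001, 0.0001, 0, 0, 1],
  ],
)

```text
time_s: 19.0
tool_pos: [0.5233, 0.0795, 0.2621]
tool_rot: [179.4, -0.1, -86.1]
force: [-18.6, 3.1, 18.7]
grip_width: 0.0234
```

```bash
python3 - <<'E'
from h import *
wsnap('w11'); snap('scene','s11'); o=env.get_obs(); print(o['time_s'],o['tool_pos'],o['tool_rot'],o['grip_width'],o['force'])
a=cv2.imread('pics/w11.png')[0:400,120:520];b=cv2.imread('pics/s11.png')[170:290,190:330]
cv2.imwrite('pics/c11.png',np.hstack([cv2.resize(a,(400,400)),cv2.resize(b,(400,400))]))
E
```

```text
19.1 [0.52323692 0.07951972 0.26208913] [ 1.79366833e+02 -5.93720025e-02 -8.61160648e+01] 0.02394429008982843 [-17.60826804   2.83053684  18.7868585 ]
```

View pics/c11.png

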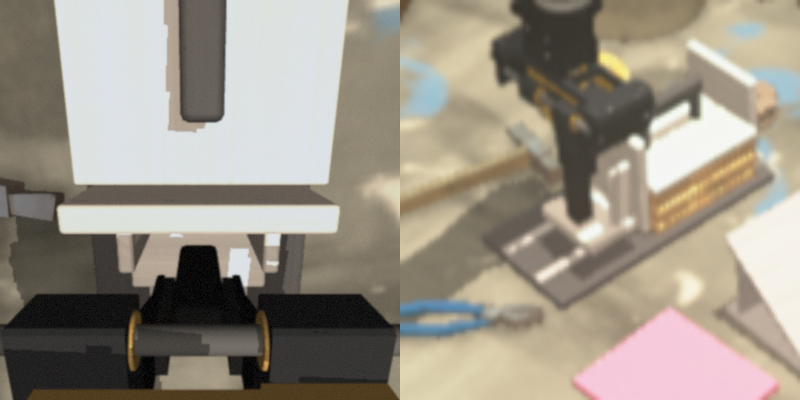

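The movement stalls with the force climbing to 18 N after about 65 mm, so it is snug. I ease the force off and release.

carry_out(
  increments=[
    [-0.001, 0, 0, 0, 1],
    [-0.002, 0, 0, 0, 1],
    [-0.003, 0, 0, 0, 1],
    [-0.003, 0, 0, 0, 1],
  ],
)

```text
time_s: 19.5
tool_pos: [0.522, 0.0793, 0.2621]
tool_rot: [179.8, -0.0, -86.1]
force: [-9.0, 4.2, 11.1]
grip_width: 0.0236
```

carry_out(
  increments=[
    [0, 0, 0, 0, 0.8],
    [0, 0, 0, 0, 0.4],
    [0, 0, 0, 0, 0.1],
    [0, 0, 0, 0, 0.1],
    [0, 0, 0, 0, 0.1],
  ],
)

```text
time_s: 20.0
tool_pos: [0.5236, 0.0777, 0.2614]
tool_rot: [180.0, -0.1, -86.2]
force: [0.7, 0.3, -0.1]
grip_width: 0.0376
```

```bash
python3 - <<'E'
from h import *
wsnap('w12'); o=env.get_obs(); print(o['time_s'],o['tool_pos'],o['tool_rot'],o['grip_width'],o['force'])
cv2.imwrite('pics/c12.png',cv2.imread('pics/w12.png')[0:400,120:520])
E
```

```text
20.05 [0.52364437 0.07788425 0.26150216] [ 1.79986108e+02 -4.61359860e-02 -8.62261105e+01] 0.03824002016082297 [ 0.45877342 -0.39933042 -0.63119764]
```

View pics/c12.png

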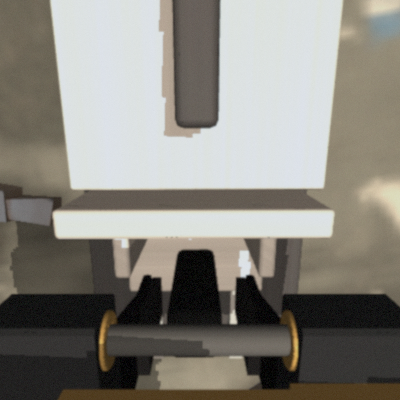

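Released. I rise, back off and check.

carry_out(
  increments=[
    [0, 0, 0.01, 0, 0.1],
    [0, 0, 0.03, 0, 0.1],
    [0, 0, 0.06, 0, 0.1],
    [0, 0, 0.1, 0, 0.1],
    [0, 0, 0.14, 0, 0.1],
    [0, 0, 0.18, 0, 0.1],
    [0, 0, 0.2, 0, 0.1],
    [0, 0, 0.2, 0, 0.1],
    [0, 0, 0.2, 0, 0.1],
  ],
)

```text
time_s: 20.95
tool_pos: [0.5234, 0.0787, 0.4619]
tool_rot: [-180.0, -0.0, -86.2]
force: [-0.2, -0.2, -0.7]
grip_width: 0.0391
```

```bash
python3 - <<'E'
from h import *
wsnap('w13'); o=env.get_obs(); print(o['time_s'],o['tool_pos'],o['tool_rot'],o['grip_width'],o['force'])
cv2.imwrite('pics/c13.png',cv2.resize(cv2.imread('pics/w13.png')[0:330,180:460],None,fx=1.8,fy=1.8))
E
```

```text
21.0 [0.52321253 0.07851148 0.46083834] [ 1.79911790e+02 -1.89128822e-02 -8.61780217e+01] 0.039131605563343816 [-0.97314828  0.98755148  0.22482057]
```

View pics/c13.png

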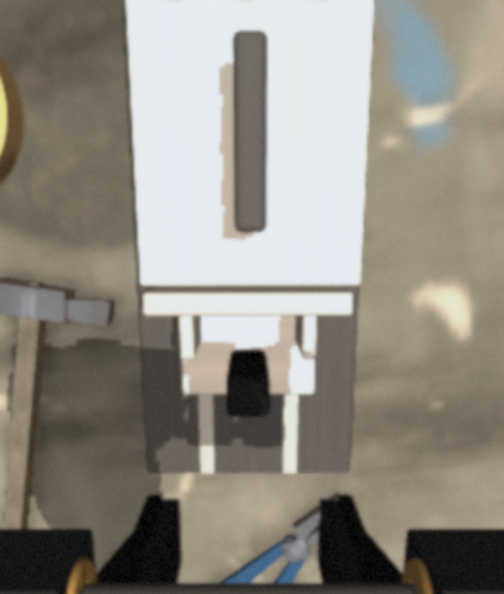

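carry_out(
  increments=[
    [0.04, 0, 0.0, 0, 0.1],
    [0.08, 0, 0.0, 0, 0.1],
    [0.12, 0, 0, 0, 0.1],
    [0.12, -0.0, 0, 0, 0.1],
    [0.12, 0, 0, 0, 0.1],
    [0.12, 0, 0, 0, 0.1],
  ],
)

```text
time_s: 21.6
tool_pos: [0.6427, 0.0792, 0.461]
tool_rot: [179.9, -0.0, -86.1]
force: [-0.4, -0.7, 0.9]
grip_width: 0.0394
```

```bash
python3 - <<'E'
from h import *
p,d,T=wsnap('w14'); o=env.get_obs(); print(o['time_s'],o['tool_pos'],o['force'])
cv2.imwrite('pics/c14.png',cv2.resize(cv2.imread('pics/w14.png')[60:330,180:460],None,fx=2.2,fy=2.2))
snap('scene','s14'); cv2.imwrite('pics/c14s.png',cv2.resize(cv2.imread('pics/s14.png')[170:290,190:330],(700,600),interpolation=cv2.INTER_CUBIC))
P=wpts(d,T); q=P[180:290,250:390].reshape(-1,3); q=q[(q[:,2]>.055)&(q[:,2]<.075)]
print(np.median(q,0),np.degrees(np.linalg.lstsq(np.c_[q[:,:2],np.ones(len(q))],q[:,2],rcond=None)[0][:2]))
E
```

```text
21.65 [0.64248208 0.07922307 0.46177152] [ 0.31374381 -0.73021325  0.3999669 ]
[0.62151922 0.0780381  0.06334696] [-0.74845938 -0.01450673]
```

View pics/c14.png

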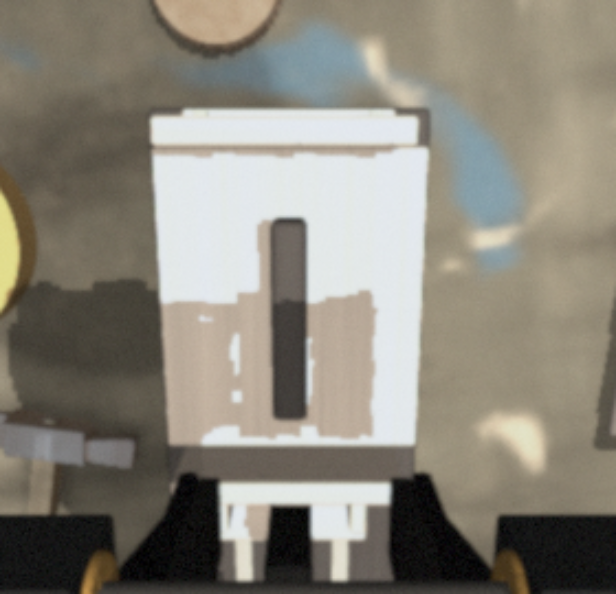

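View pics/c14s.png

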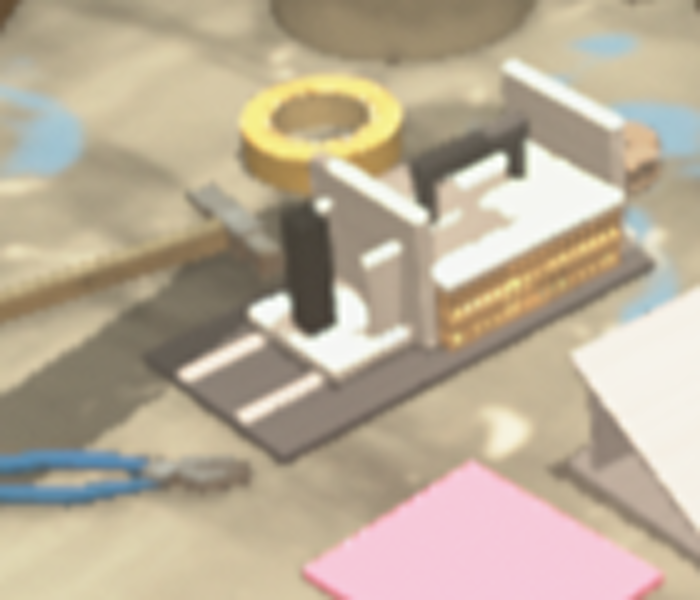

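```bash
python3 - <<'E'
from h import *
for f,s in (('w13',np.s_[150:172,262:375]),('w14',np.s_[118:138,255:370]),('w14',np.s_[255:290,285:350])):
    T=np.load(f'pics/{f}_T.npy'); p=cv2.imread(f'pics/{f}.png')
    col=np.median(p[s].mean(2),axis=1); print(f,[(s[0].start+i,int(c)) for i,c in enumerate(col)])
    K=env.get_calibration('wrist')['K']; u=(s[1].start+s[1].stop)/2
    for z in(.064,.111):
        print(z,[(v,float((wcast([[u,v]],z,T)[0,0]*1000).round(1))) for v in range(s[0].start,s[0].stop,3)])
E
```

```text
w13 [(150, 235), (151, 235), (152, 235), (153, 235), (154, 235), (155, 235), (156, 234), (157, 224), (158, 180), (159, 121), (160, 99), (161, 110), (162, 157), (163, 214), (164, 231), (165, 235), (166, 235), (167, 234), (168, 234), (169, 233), (170, 233), (171, 233)]
0.064 [(150, 582.7), (153, 579.6), (156, 576.6), (159, 573.5), (162, 570.4), (165, 567.2), (168, 564.1), (171, 560.9)]
0.111 [(150, 585.3), (153, 582.7), (156, 580.0), (159, 577.3), (162, 574.5), (165, 571.8), (168, 569.1), (171, 566.3)]
w14 [(118, 232), (119, 232), (120, 231), (121, 231), (122, 231), (123, 230), (124, 224), (125, 202), (126, 163), (127, 150), (128, 165), (129, 177), (130, 201), (131, 226), (132, 230), (133, 231), (134, 231), (135, 231), (136, 231), (137, 231)]
0.064 [(118, 732.3), (121, 729.4), (124, 726.5), (127, 723.6), (130, 720.7), (133, 717.7), (136, 714.7)]
0.111 [(118, 731.2), (121, 728.7), (124, 726.1), (127, 723.5), (130, 721.0), (133, 718.4), (136, 715.8)]
w14 [(255, 172), (256, 174), (257, 180), (258, 202), (259, 226), (260, 228), (261, 218), (262, 173), (263, 117), (264, 95), (265, 95), (266, 95), (267, 95), (268, 95), (269, 95), (270, 95), (271, 94), (272, 93), (273, 95), (274, 95), (275, 94), (276, 95), (277, 99), (278, 120), (279, 172), (280, 218), (281, 229), (282, 230), (283, 230), (284, 229), (285, 229), (286, 229), (287, 228), (288, 220), (289, 196)]
0.064 [(255, 584.3), (258, 580.6), (261, 577.0), (264, 573.3), (267, 569.5), (270, 565.8), (273, 562.0), (276, 558.3), (279, 554.5), (282, 550.6), (285, 546.8), (288, 542.9)]
0.111 [(255, 601.7), (258, 598.5), (261, 595.2), (264, 592.0), (267, 588.8), (270, 585.5), (273, 582.2), (276, 578.9), (279, 575.5), (282, 572.2), (285, 568.8), (288, 565.5)]
```

```bash
python3 -c "
from cell import env
print(env.sign_off(), env.get_obs()['time_s'])"
```

```text
the job is handed in; nothing more can be done
the job is handed in; nothing more can be done
```

The job is done and handed in at about 22 s. The press plate lies on the pile, held snugly between the two stops, with the gripper open and clear above it. I moved nothing else; the gearbox, tape roll, pulley and pink look-alikes were not approached.

- **Pick-up:** I took the plate by its bar. It first hung tilted in the grip, so I eased the grip force over the rest until it swung level. The opening then read 16 mm, the bar's own width.
- **Placing:** I lowered it onto the pile and let go only after the vertical force had turned from about −4 N to +11 N. The pile top is about 55 mm above the table.
- **Movable stop:** I pushed it in by its post. It moved the plate at about 7 N, then stalled with the force rising to 18 N after about 65 mm. I eased off, released it and rose clear.

**Last checks:**
- The images show no gap between the movable stop and the plate; both edges are at x ≈ 0.575 m.
- The movable stop's travel works out at about 0.066 m, against the 0.065 m given for snug, which is within camera accuracy.
- The plate measured level to within 1°.
- At the fixed stop a thin dark strip 3–4 mm wide is visible. I take it to be a shadow, because the plate's 150 mm length, the stop's measured face and the force stall all agree that they touch. I could not confirm that directly.

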